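# Set the tool rest of the bench grinder to its gauge mark

## Task

The tool rest of the bench grinder stands too far from the white stone. With a fingertip on top of the brass knurled wheel, roll it until the rest's black pointer stands on the red gauge band, never letting the rest run into the stone; then push the red clamp lever away from you to its stop so that the setting keeps. Grip neither the wheel nor the lever and do not push on the rest itself, and leave the loose tools and the pot where they are.

Things in the scene. Friction and masses are not known exactly. Their poses are not given: they have to be found in the camera images.
- grinder: green two-stone bench grinder on a plywood board (335 x 380 x 18 mm), fixed to the table. Origin: on the table under the motor; its own -x points out of its front (to the robot), +y to its left, z up. Motor, guards and stones lie behind x = -0.085 and are 0.225 m high (raised eye shields 0.275 m). The work is at its right-hand, white stone (75 mm radius, axle 138 mm up)
- wheel_axis (a point): centre of the brass knurled adjuster wheel, 34 mm radius, 18 mm thick at the rim (21 mm over its flat faces, which end 3 mm inside the rim); its axis is level, along the grinder's x, so its top is 34 mm above this point (127 mm above the table). The upper half stands free; bearing blocks (30 mm wide) in front of and behind it reach only 14 mm above this point
- adjuster (a joint): angle of the adjuster wheel (rad, 0 to 10.4). Rolling its top to the grinder's left (+y) lowers the value and closes the gap, 2.5 mm per rad (15.7 mm a turn); to the right opens it. Stiff (0.035 N m, about 1 N at the rim), stays where it is left; a fingertip that presses a few newtons on its top drives it by friction
- tool_rest (a joint): gap between the tool rest and the white stone (m): 0 = touching, up to 0.026. The steel rest slides along the grinder's x and is moved by the adjuster wheel through its screw. It starts 12 to 18 mm open; the gauge mark stands for 4 mm
- rest_edge (a point): middle of the rear upper edge of the steel tool rest (a 47 x 66 x 6 mm plate, top 134 mm above the table)
- stone_front (a point): front of the white stone at the height of the rest; the gap is the distance along the grinder's x from rest_edge to this point
- pointer (a point): tip of the black pointer that rides with the tool rest over the white scale plate at the left of the slide
- gauge_mark (a point): middle of the red gauge band on the white scale plate; the band is 4 mm wide along the grinder's x, the pointer stands in its middle when the gap is 4 mm
- clamp_lever (a joint): angle of the red clamp lever (rad): 0 released, 1.2 clamped at its stop; starts at 0 to 0.2. It swings level about an upright pin and grows as its outer end is pushed away from the robot (grinder's +x). At 0 it points to the grinder's right (-y), turned 0.75 rad to the front; at 1.2 to the right, turned 0.45 rad to the back. Stiff (0.09 N m), stays where it is left
- lever_grip (a point): point on the red grip of the clamp lever, 65 mm out from its pivot, on the grip's centre line, 102 mm above the table; the grip is 17 mm thick, round, and runs from 31 to 84 mm out from the pivot, with nothing under it but board and table
- lever_pivot (a point): the upright axis on which the clamp lever turns, at the height of the grip (102 mm above the table)
- sickle: old sickle waiting to be ground, rusty blade and wooden handle, 45 x 283 x 27 mm, lying flat at the left front; origin under its centre. Loose; stays where it lies
- pruners: black-handled pruners, 53 x 195 x 18 mm, lying flat in front of the grinder; origin under their centre. Loose; stays where it lies
- grass_shears: grass shears with a red grip, 85 x 298 x 27 mm, lying at the right; origin under its centre. Loose; stays where it lies
- trowel: rusty trowel, 76 x 307 x 27 mm, lying at the right; origin under its centre. Loose; stays where it lies
- weeder: thin weeder with an orange handle, 25 x 235 x 25 mm, lying at the right; origin under its centre. Loose; stays where it lies
- small_pot: small terracotta pot, 121 mm wide, 90 mm high, standing at the left; origin under its centre. Loose; stays where it lies

How it is judged:
On the way, in this order (a step that is already met when the one before it is completed fails the run):
1. with the clamp lever still released, the wheel is rolled until the pointer stands on the red band (gap 2 to 6 mm) (value of joint tool_rest between 0.002 and 0.006 m and value of joint clamp_lever below 0.5 rad), for 0.2 s.
2. the clamp lever is pushed to its stop, the pointer still on the band (value of joint tool_rest between 0.002 and 0.006 m and value of joint clamp_lever above 1.1 rad), for 0.2 s.
At the end, for the whole second after the job is handed in: The pointer stands on the red gauge band (gap between rest and stone 4 mm, give or take 2 mm), the clamp lever is within 0.1 rad of its stop, and the wheel is at rest (all of step 2 and velocity of joint adjuster between -0.05 and 0.05 rad/s); the robot touches nothing.
It fails at once if the tool rest is run into the stone (gap under 0.7 mm) (value of joint tool_rest below 0.0007 m).
It fails at once if the tool rest itself is pushed by hand instead of by its adjuster (over 4 N) (contact force between any of the fingers, the arm and tool_rest above 4 N).
It fails at once if the wheel is gripped: fingers press on its front and rear face at once (over 3 N on both) (contact force between the fingers and adjuster_c1 above 3 N and contact force between the fingers and adjuster_c2 above 3 N).
It fails at once if the clamp lever is gripped: fingers press on its front and rear side at once (over 3 N on both) (contact force between the fingers and clamp_lever_c2 above 3 N and contact force between the fingers and clamp_lever_c3 above 3 N).
It fails at once if a loose tool or the small pot is shifted by more than 25 mm or lifted (distance of any of sickle, pruners, grass_shears, trowel, weeder, small_pot from where it was at the start of the episode above 0.025 m).
It also fails if it takes over 64 s, if anything falls off the work surface, if the arm or the gripper's body presses on something with over 40 N, if the wrist force passes 120 N, or if a joint passes its speed limit or range.

## Robot

A 6-joint arm with a two-finger parallel gripper is mounted at the origin on a cart in front of the work surface, level with it; the furniture and walls round the work are solid. World frame = base frame: x ahead of the robot, y to its left, z up, the work surface at z = 0. Lengths are in m, angles in rad, forces in N, time in s.
With the tool pointing down it reaches from about 0.35 to 0.975 m from the base axis. Payload 4.9 kg.
Tool frame: the origin (TCP) lies between the finger pads; the fingertips stand 22 mm ahead of it and the grasp point (between the pads) lies 3 mm ahead of it; z points along the fingers, y is the line along which they close (so a half turn about z gives the same grasp; the last joint's range is limited). The gripper opens to 85 mm and grips with 20 to 120 N. Pads are 22 mm wide; open, the fingers measure 114 mm over their backs; the gripper's body (76 mm by 85 mm) begins 54 mm behind the grasp point. The pads swing forward as they close: fully open they stand 13 mm farther back than shut.
Start: joints at [1.225, 0.053, 1.613, -0, 1.476, -0.119], TCP at [0.141, 0.609, 0.253] pointing down, gripper open.
Joint ranges: [-3.01, 3.01], [-1.01, 2.22], [0.06, 2.58], [-1.02, 4.17], [0.09, 2.62], [-3.14, 3.14]. Speed limits (rad/s): [2.57, 2.57, 3.14, 3.14, 3.14, 3.14].

## Interface

Orientations are given as a unit quaternion [w, x, y, z].
In Python, from plant import state, grab_frame, get_calibration, job_done, recognise, regions_of gives the robot as it stands.
- The arm moves only by the tool apply_moves, never from a script. Its argument "targets" is a list of rows, each an object with "translation": the shift along the tool's x, y, z normalised to -1 to 1, where 1 is 100 mm, a list of three; "twist": the turn about the tool's z normalised to -1 to 1, where 1 is 0.1 rad; "hand": the opening, from 0 (shut) to 1 (fully open). A call has 1 to 8 rows; each row shifts and turns the commanded pose from where the row before left it, along the tool's axes as they then stand; what a row does not reach is not made up. A row lasts 1/10 s, in which the tool goes at most 50 mm and 8.59 degrees, less where a joint would pass 70% of its speed; a pose out of reach is approached as far as the arm can. A call with a number of a shift or a turn outside -1 to 1 is refused whole. A call with a gripper value outside its range is refused whole. The fingers move at their own pace and stop on an object; the grip force is fixed at half the most. Time passes only in rows, so rows that do not move let the fingers close. It gives the time, the measured TCP pose, the force, the opening and the grip force at its end, in the units of the state.
- state(): the state, without advancing time (a new reading comes with each control period).
- grab_frame(name): name is "side" or "top" or "wrist"; returns the picture (420x560x3 uint8, red, green, blue); there is no depth.
- get_calibration(name): a dict with "camera_matrix" (3x3 intrinsics, pixels), "pose" (4x4, takes a point from camera to world coordinates). Camera axes: x right, y up, looking along -z (the intrinsics and any distortion apply to the point x, -y, -z); pixel columns grow to the right and rows downward; lengths in m; the calibration is good to about 2 mm. A picture is of the moment at which its call begins: read the wrist's pose just before it. get_calibration takes no time and is no camera call; for the wrist camera it gives the pose at the moment of the call.
- job_done(): hands the job in; it is judged then, once.
Trained networks look in the newest picture that a camera, given by its name, has taken for a name from the list of things; names that differ only in an ending like _2 or _b are one class to them, and where a whole thing is asked for, a point or a joint stands for the part that bears it (a point fixed in the world has none). Each returns a list of dicts, best first, with "score" (0 to 1); they miss things now and then, are a little off and sometimes report something else, mostly with a low value. They report only what shows in the picture. A call takes as long as a camera call.
- recognise(camera, query): "point" ([x, y, z] in m, in world coordinates, good to about 4 mm: the middle of the surface that is visible of it).
- regions_of(camera, query): "pixels" (420x560 bool, what is visible of it).
The state is a dict: "time": time; "joint_pos": joint angles; "joint_vel": joint speeds; "joint_efforts": joint torques, N m; "tool_pos": TCP position; "tool_rot": TCP orientation; "contact_force": force on the tool from outside, world axes, zero at the start; "ft_torque": the same for the moment, N m; "gripper_width": opening from 0.0 (shut) to 1.0 (fully open); "grasp_force": force on a finger pad.
Only numpy, scipy, OpenCV 4.12 (cv2) and the standard library are available. Lean on these libraries where they do the work, as an engineer would, in place of code of your own. Each camera call takes 0.05 s, during which the arm holds its last target. There are 200 camera calls.

## Working session

There is one attempt and no reset: what is moved stays moved. The work goes in short steps, Python scripts to look and compute and a tool call to move; the robot and the scene stay as the last step left them, time stands still between calls to the robot, and variables do not carry over. Pictures are saved under pics/ and viewed, at most 11 in all, crops included, and the job is handed in when it is done.

Besides the shell and the picture viewer there is one more tool, called after "Emit:" as a command line: name --argument value ..., lists and objects as JSON in quotes. apply_moves: Moves the arm, as the interface text tells. Its arguments: {"type":"object","properties":{"targets":{"type":"array"}},"required":["targets"]}

```bash
mkdir -p pics
cat > h.py <<'E'
from plant import *
import numpy as np, cv2
def px(c,p):
    k=get_calibration(c);T=np.linalg.inv(k["pose"]);q=T[:3,:3]@np.array(p)+T[:3,3]
    u=k["camera_matrix"]@np.array([q[0],-q[1],-q[2]]);return u[:2]/u[2]
def ray(c,uv,z):
    k=get_calibration(c);P=np.array(k["pose"]);d=np.linalg.inv(k["camera_matrix"])@np.array([uv[0],uv[1],1.])
    d=P[:3,:3]@np.array([d[0],-d[1],-d[2]]);o=P[:3,3];return o+d*(z-o[2])/d[2]
def save(c,n,crop=None,s=1):
    f=grab_frame(c)
    if crop: f=f[crop[1]:crop[3],crop[0]:crop[2]]
    cv2.imwrite(f"pics/{n}.png",cv2.resize(f,None,fx=s,fy=s,interpolation=cv2.INTER_CUBIC)[:,:,::-1])
E
python3 - <<'E'
from h import *
np.set_printoptions(precision=4,suppress=True)
s=state();print(s["time"],s["tool_pos"],s["tool_rot"],s["gripper_width"])
a=grab_frame("side");b=grab_frame("top")
cv2.imwrite("pics/a.png",np.vstack([a,b])[:,:,::-1][::1]) if 0 else (cv2.imwrite("pics/side.png",a[:,:,::-1]),cv2.imwrite("pics/top.png",b[:,:,::-1]))
for c in("side","top"):
  print(c,np.array(get_calibration(c)["pose"])[:3,3])
  for q in("grinder","wheel_axis","rest_edge","stone_front","pointer","gauge_mark","lever_grip","lever_pivot","adjuster","clamp_lever"):
    r=recognise(c,q);print(q,[(np.array(x["point"]),round(x["score"],2)) for x in r[:2]])
print(state()["time"])
E
```

```text
0.0 [0.1404 0.6084 0.2521] [-0.0002  0.1131  0.9936 -0.001 ] 1.0029018392494167
side [ 0.5297 -1.5134  0.8934]
grinder [(array([ 0.6661, -0.041 ,  0.091 ]), 0.66)]
wheel_axis [(array([ 0.6668, -0.0385,  0.0914]), 0.67)]
rest_edge [(array([ 0.6022, -0.0538,  0.113 ]), 0.64), (array([ 0.3224, -0.2579,  0.014 ]), 0.43)]
stone_front [(array([ 0.6681, -0.045 ,  0.0893]), 0.86)]
pointer [(array([ 0.6092, -0.0551,  0.1164]), 0.78), (array([0.3658, 0.3273, 0.0082]), 0.59)]
gauge_mark [(array([ 0.6614, -0.0396,  0.0931]), 0.87)]
lever_grip [(array([ 0.5736, -0.1196,  0.1025]), 0.42), (array([ 0.4769, -0.5034,  0.0163]), 0.35)]
lever_pivot [(array([ 0.6633, -0.0411,  0.0904]), 0.98)]
adjuster [(array([ 0.5162, -0.0688,  0.0974]), 0.45)]
clamp_lever []
top [ 0.4285 -0.0525  1.8553]
grinder [(array([0.6361, 0.0818, 0.0231]), 0.76)]
wheel_axis [(array([0.6305, 0.0799, 0.0283]), 0.85)]
rest_edge [(array([ 0.6123, -0.0452,  0.1349]), 0.82)]
stone_front [(array([0.6309, 0.0841, 0.0278]), 0.83), (array([ 0.4744, -0.5888,  0.0248]), 0.52)]
pointer [(array([ 0.6158, -0.0446,  0.1338]), 0.86)]
gauge_mark [(array([0.6309, 0.0808, 0.0221]), 0.69)]
lever_grip [(array([0.6331, 0.082 , 0.0249]), 0.74), (array([ 0.5727, -0.1142,  0.1078]), 0.68)]
lever_pivot [(array([0.6297, 0.0772, 0.0246]), 0.87)]
adjuster [(array([ 0.5194, -0.0586,  0.1148]), 0.55)]
clamp_lever [(array([ 0.5753, -0.1107,  0.1064]), 0.63)]
1.1
```

View pics/side.png

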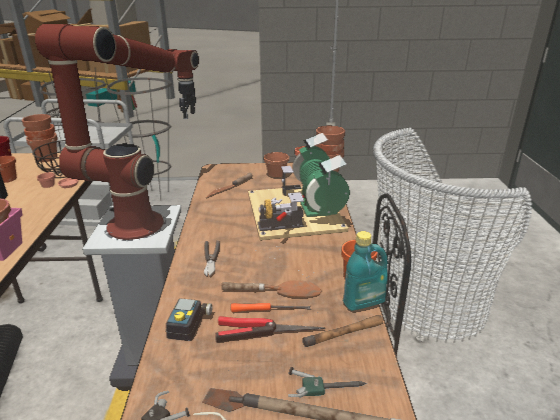

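View pics/top.png

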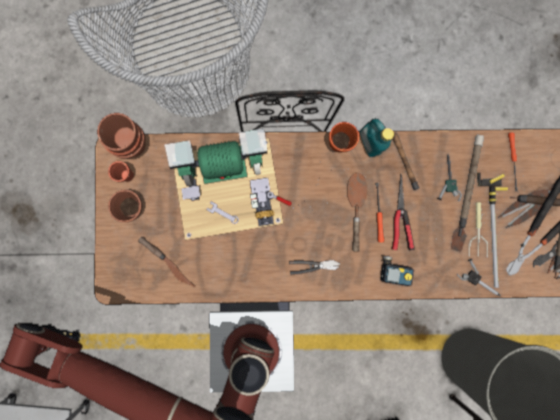

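The side view shows the grinder at about (300,200), with the brass wheel at (268,212). In the top view the board is yawed about +0.15 rad, with the wheel at (264,214), the lever at (284,200) and the pruners at (315,266). Next I move above the wheel, gripper shut.

Emit:
apply_moves --targets '[{"translation": [-0.3,-0.34,-0.12],"twist": 0,"hand": 0},{"translation": [-0.32,-0.35,-0.12],"twist": 0,"hand": 0},{"translation": [-0.32,-0.35,-0.12],"twist": 0,"hand": 0},{"translation": [-0.32,-0.35,-0.12],"twist": 0,"hand": 0},{"translation": [-0.32,-0.35,-0.12],"twist": 0,"hand": 0},{"translation": [-0.32,-0.35,-0.12],"twist": 0,"hand": 0},{"translation": [-0.32,-0.35,-0.12],"twist": 0,"hand": 0},{"translation": [-0.32,-0.35,-0.12],"twist": 0,"hand": 0}]'

```text
time: 1.9
tool_pos: [0.3257, 0.2783, 0.35]
tool_rot: [0.001, 0.113, 0.994, 0.0]
contact_force: [1.1, -0.4, -0.5]
gripper_width: 0.0
grasp_force: 0.0
```

Emit:
apply_moves --targets '[{"translation": [-0.32,-0.35,0],"twist": 0,"hand": 0},{"translation": [-0.32,-0.35,0],"twist": 0,"hand": 0},{"translation": [-0.32,-0.35,0],"twist": 0,"hand": 0},{"translation": [-0.32,-0.35,0],"twist": 0,"hand": 0},{"translation": [0,0,0],"twist": -0.95,"hand": 0},{"translation": [0,0,0],"twist": -0.95,"hand": 0},{"translation": [0,0,0],"twist": -0.95,"hand": 0},{"translation": [0,0,0],"twist": -0.95,"hand": 0}]'

```text
time: 2.7
tool_pos: [0.4186, 0.1145, 0.3494]
tool_rot: [0.0, -0.078, 0.997, 0.0]
contact_force: [-0.5, 0.4, 1.2]
gripper_width: -0.001
grasp_force: 0.0
```

Run:
```python
from h import *
np.set_printoptions(precision=4,suppress=True)
s=state();print(s["time"],s["tool_pos"],s["tool_rot"],s["gripper_width"])
save("wrist","w1")
print(np.array(get_calibration("wrist")["pose"]))
```

```text
2.7 [0.4186 0.1145 0.3494] [ 0.0001 -0.0781  0.9969  0.    ] -0.001207840743384949
[[-0.158  -0.9355 -0.316   0.338 ]
 [ 0.9874 -0.1496 -0.0509  0.1012]
 [ 0.0004 -0.32    0.9474  0.4704]
 [ 0.      0.      0.      1.    ]]
```

View pics/w1.png

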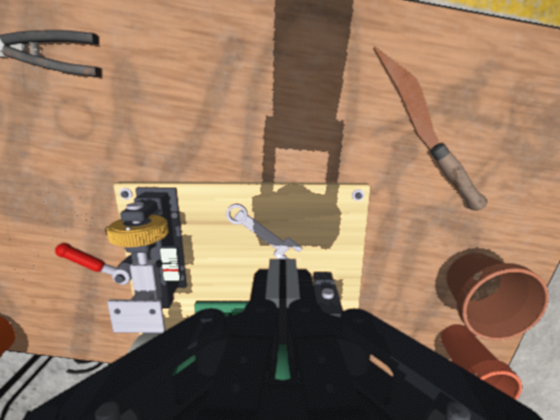

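The wrist view shows the wheel at about (138,232), the lever grip from (62,250) to (100,265), its pivot at about (122,276), the rest at (136,317) and the scale at (170,263). The board edge is level in the image, so the yaw is aligned.

Run:
```python
from h import *
np.set_printoptions(precision=4,suppress=True)
def pl(n,uv,z):print(n,ray("wrist",uv,z))
pl("wheel top",(138,232),.12);pl("wheel l",(109,236),.093);pl("wheel r",(167,228),.093)
pl("lev end",(62,250),.102);pl("grip in",(100,265),.102);pl("pivot",(122,276),.102)
pl("rest rear l",(113,333),.134);pl("rest r",(162,331),.134);pl("rest fl",(108,302),.134)
pl("board fl",(116,184),.018);pl("board fr",(369,185),.018)
save("wrist","w2",(40,170,240,350),3.3)
for q in("wheel_axis","lever_grip","rest_edge","pointer","adjuster"):
    r=recognise("wrist",q);print(q,[(np.array(x["point"]),round(x["score"],2)) for x in r[:2]])
```

```text
wheel top [ 0.509  -0.0465  0.12  ]
wheel l [ 0.5337 -0.095   0.093 ]
wheel r [ 0.5106 -0.0212  0.093 ]
lev end [ 0.5585 -0.1503  0.102 ]
grip in [ 0.5727 -0.1026  0.102 ]
pivot [ 0.5847 -0.0742  0.102 ]
rest rear l [ 0.65   -0.0707  0.134 ]
rest r [ 0.6368 -0.0082  0.134 ]
rest fl [ 0.6033 -0.0763  0.134 ]
board fl [ 0.4868 -0.1225  0.018 ]
board fr [0.4295 0.2454 0.018 ]
wheel_axis [(array([0.5415, 0.0359, 0.0181]), 0.83)]
lever_grip [(array([ 0.5664, -0.112 ,  0.1048]), 0.96)]
rest_edge [(array([ 0.6045, -0.0367,  0.1331]), 0.59)]
pointer [(array([ 0.6053, -0.0388,  0.1347]), 0.78), (array([0.5429, 0.036 , 0.0192]), 0.74)]
adjuster []
```

View pics/w2.png

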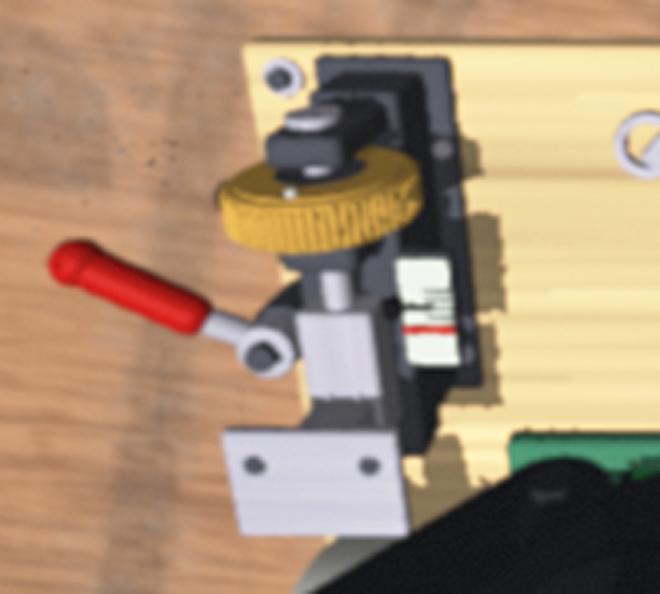

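The zoomed crop shows the pointer at (395,306) in front of the red band at (430,330), about 8 to 9 mm to close. The wheel's centre comes out near (0.517,-0.059), so I go to the start of a stroke just right of the top.

Emit:
apply_moves --targets '[{"translation": [-0.11,-0.33,0.2],"twist": 0,"hand": 0},{"translation": [-0.12,-0.34,0.2],"twist": 0,"hand": 0},{"translation": [-0.12,-0.34,0.28],"twist": 0,"hand": 0},{"translation": [-0.12,-0.34,0.3],"twist": 0,"hand": 0},{"translation": [-0.12,-0.34,0.3],"twist": 0,"hand": 0},{"translation": [-0.11,-0.32,0.3],"twist": 0,"hand": 0},{"translation": [0,0,0.1],"twist": 0,"hand": 0}]'

```text
time: 3.75
tool_pos: [0.5176, -0.0756, 0.1773]
tool_rot: [-0.003, -0.074, 0.997, 0.001]
contact_force: [0.0, 1.3, 0.2]
gripper_width: -0.003
grasp_force: 0.0
```

Run:
```python
from h import *
np.set_printoptions(precision=4,suppress=True)
s=state();print(s["time"],s["tool_pos"],s["tool_rot"],s["contact_force"])
save("wrist","w3",None,1.4)
print(px("wrist",[.517,-.059,.127]),px("wrist",s["tool_pos"]-np.array([0,0,.022])))
```

```text
3.75 [ 0.5176 -0.0756  0.1773] [-0.0028 -0.0743  0.9972  0.0006] [0.0402 1.3404 0.1596]
[307.3431 253.0123] [279.5789 274.1174]
```

View pics/w3.png

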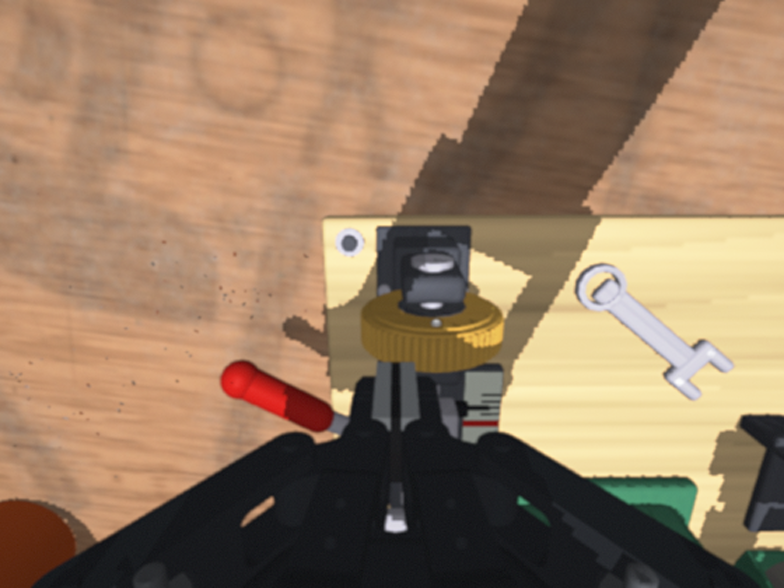

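The shut fingertips are about 17 mm right of the wheel's top and centred on its rim. The pointer at (480,407) is still short of the red band at (480,424), about 9 mm. I go down to touch.

Emit:
apply_moves --targets '[{"translation": [0,0,0.2],"twist": 0,"hand": 0},{"translation": [0,0.02,0.07],"twist": 0,"hand": 0},{"translation": [0,0,0.015],"twist": 0,"hand": 0},{"translation": [0,0,0],"twist": 0,"hand": 0}]'

```text
time: 4.2
tool_pos: [0.5183, -0.0706, 0.1537]
tool_rot: [0.001, -0.077, 0.997, -0.0]
contact_force: [0.2, 0.6, 0.6]
gripper_width: 0.001
grasp_force: 0.0
```

Emit:
apply_moves --targets '[{"translation": [0,-0.05,0.02],"twist": 0,"hand": 0},{"translation": [0,0,0.02],"twist": 0,"hand": 0},{"translation": [0,0,0],"twist": 0,"hand": 0}]'

```text
time: 4.5
tool_pos: [0.5189, -0.0763, 0.149]
tool_rot: [0.0, -0.076, 0.997, -0.0]
contact_force: [-0.2, 0.1, 0.3]
gripper_width: 0.001
grasp_force: 0.0
```

Emit:
apply_moves --targets '[{"translation": [0,0,0.02],"twist": 0,"hand": 0},{"translation": [0,0,0],"twist": 0,"hand": 0}]'

```text
time: 4.7
tool_pos: [0.519, -0.0762, 0.1468]
tool_rot: [0.0, -0.076, 0.997, -0.0]
contact_force: [-0.3, -0.9, -0.1]
gripper_width: -0.003
grasp_force: 0.1
```

Emit:
apply_moves --targets '[{"translation": [0,0,0.02],"twist": 0,"hand": 0},{"translation": [0,0,0],"twist": 0,"hand": 0}]'

```text
time: 4.9
tool_pos: [0.5193, -0.0769, 0.1461]
tool_rot: [0.0, -0.077, 0.997, -0.001]
contact_force: [-2.5, -3.2, 5.1]
gripper_width: -0.003
grasp_force: 2.6
```

Emit:
apply_moves --targets '[{"translation": [0,0.05,-0.006],"twist": 0,"hand": 0},{"translation": [0,0.06,-0.004],"twist": 0,"hand": 0},{"translation": [0,0.06,0],"twist": 0,"hand": 0},{"translation": [0,0.06,0],"twist": 0,"hand": 0},{"translation": [0,0.06,0.004],"twist": 0,"hand": 0},{"translation": [0,0,0],"twist": 0,"hand": 0}]'

```text
time: 5.5
tool_pos: [0.515, -0.0474, 0.1483]
tool_rot: [0.0, -0.077, 0.997, -0.0]
contact_force: [-5.4, 1.5, 13.0]
gripper_width: 0.003
grasp_force: 6.7
```

Run:
```python
from h import *
s=state();print(s["time"],s["tool_pos"],s["contact_force"])
save("wrist","w4",(230,200,430,350),4)
```

```text
5.5 [ 0.51495128 -0.04737659  0.14833575] [-5.43209037  1.46080206 13.00051371]
```

View pics/w4.png

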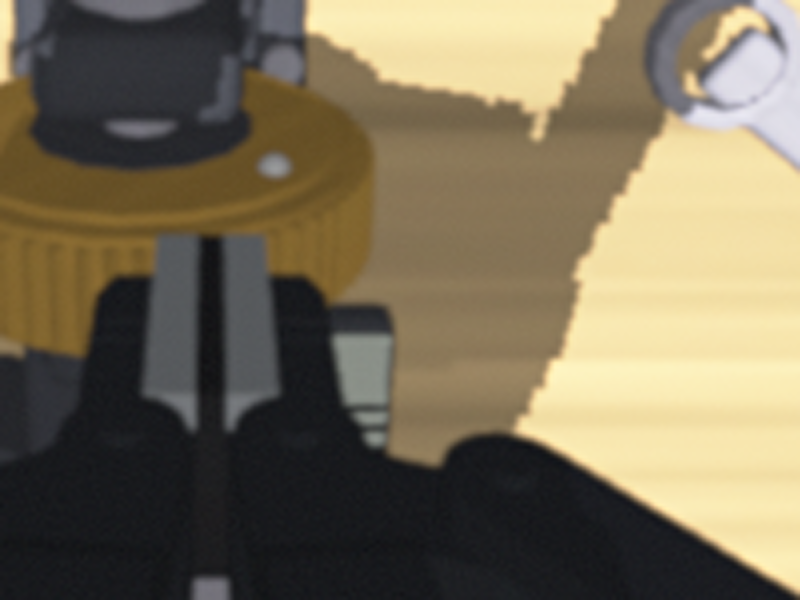

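The first stroke worked: the white dot on the wheel went from about its top to the upper right (275,165), roughly 0.85 rad. I repeat the stroke.

Emit:
apply_moves --targets '[{"translation": [0,0,-0.12],"twist": 0,"hand": 0},{"translation": [0,-0.29,0],"twist": 0,"hand": 0},{"translation": [0,0,0],"twist": 0,"hand": 0},{"translation": [0,0,0.12],"twist": 0,"hand": 0},{"translation": [0,0,0.006],"twist": 0,"hand": 0},{"translation": [0,0,0],"twist": 0,"hand": 0}]'

```text
time: 6.15
tool_pos: [0.5201, -0.0769, 0.1459]
tool_rot: [0.002, -0.077, 0.997, -0.002]
contact_force: [1.3, -4.0, 6.3]
gripper_width: -0.001
grasp_force: 3.6
```

Emit:
apply_moves --targets '[{"translation": [0,0.05,-0.006],"twist": 0,"hand": 0},{"translation": [0,0.06,-0.004],"twist": 0,"hand": 0},{"translation": [0,0.06,0],"twist": 0,"hand": 0},{"translation": [0,0.06,0],"twist": 0,"hand": 0},{"translation": [0,0.06,0.004],"twist": 0,"hand": 0},{"translation": [0,0,0],"twist": 0,"hand": 0},{"translation": [0,0,-0.12],"twist": 0,"hand": 0},{"translation": [0,-0.29,0],"twist": 0,"hand": 0}]'

```text
time: 6.95
tool_pos: [0.519, -0.0739, 0.158]
tool_rot: [0.001, -0.079, 0.997, 0.0]
contact_force: [0.1, -0.9, -0.2]
gripper_width: 0.0
grasp_force: 0.0
```

Run:
```python
from h import *
s=state();print(s["time"],s["tool_pos"],s["contact_force"])
save("wrist","w5",(230,200,430,350),4)
```

```text
6.95 [ 0.51895286 -0.07391143  0.15800775] [ 0.08094354 -0.91270603 -0.16032504]
```

View pics/w5.png

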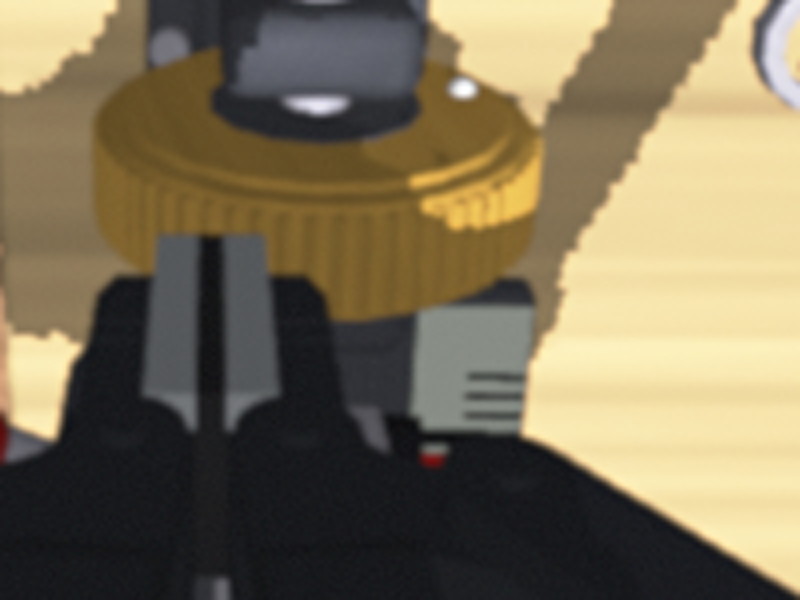

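After two strokes the pointer (y≈433) stands about 27 px, or roughly 4.5 to 5 mm, short of the red band (y≈460). Two more strokes.

Emit:
apply_moves --targets '[{"translation": [0,0,0],"twist": 0,"hand": 0},{"translation": [0,0,0.12],"twist": 0,"hand": 0},{"translation": [0,0,0.006],"twist": 0,"hand": 0},{"translation": [0,0,0],"twist": 0,"hand": 0}]'

```text
time: 7.4
tool_pos: [0.5198, -0.077, 0.1458]
tool_rot: [0.001, -0.077, 0.997, -0.002]
contact_force: [0.0, -5.4, 8.0]
gripper_width: -0.002
grasp_force: 4.3
```

Emit:
apply_moves --targets '[{"translation": [0,0.05,-0.006],"twist": 0,"hand": 0},{"translation": [0,0.06,-0.004],"twist": 0,"hand": 0},{"translation": [0,0.06,0],"twist": 0,"hand": 0},{"translation": [0,0.06,0],"twist": 0,"hand": 0},{"translation": [0,0.06,0.004],"twist": 0,"hand": 0},{"translation": [0,0,0],"twist": 0,"hand": 0},{"translation": [0,0,-0.12],"twist": 0,"hand": 0},{"translation": [0,-0.29,0],"twist": 0,"hand": 0}]'

```text
time: 8.2
tool_pos: [0.5189, -0.0738, 0.1578]
tool_rot: [0.0, -0.079, 0.997, 0.0]
contact_force: [0.6, 0.2, 0.4]
gripper_width: 0.002
grasp_force: 0.0
```

Emit:
apply_moves --targets '[{"translation": [0,0,0],"twist": 0,"hand": 0},{"translation": [0,0,0.12],"twist": 0,"hand": 0},{"translation": [0,0,0.006],"twist": 0,"hand": 0},{"translation": [0,0,0],"twist": 0,"hand": 0}]'

```text
time: 8.6
tool_pos: [0.5198, -0.0771, 0.1457]
tool_rot: [0.001, -0.077, 0.997, -0.002]
contact_force: [-0.3, -4.4, 8.6]
gripper_width: 0.001
grasp_force: 4.7
```

Emit:
apply_moves --targets '[{"translation": [0,0.05,-0.006],"twist": 0,"hand": 0},{"translation": [0,0.06,-0.004],"twist": 0,"hand": 0},{"translation": [0,0.06,0],"twist": 0,"hand": 0},{"translation": [0,0.06,0],"twist": 0,"hand": 0},{"translation": [0,0.05,0.003],"twist": 0,"hand": 0},{"translation": [0,0,0],"twist": 0,"hand": 0},{"translation": [0,0,-0.12],"twist": 0,"hand": 0}]'

```text
time: 9.3
tool_pos: [0.5136, -0.0472, 0.1561]
tool_rot: [-0.001, -0.077, 0.997, 0.001]
contact_force: [-1.2, -0.5, -1.1]
gripper_width: -0.001
grasp_force: 0.0
```

Emit:
apply_moves --targets '[{"translation": [0,-0.4,-0.2],"twist": 0,"hand": 0},{"translation": [0,-0.4,-0.2],"twist": 0,"hand": 0},{"translation": [0.2,-0.4,-0.2],"twist": 0,"hand": 0},{"translation": [0.2,0,0],"twist": 0,"hand": 0},{"translation": [0,0,0],"twist": 0,"hand": 0}]'

```text
time: 9.8
tool_pos: [0.4919, -0.1735, 0.2165]
tool_rot: [-0.001, -0.075, 0.997, 0.001]
contact_force: [-0.2, 0.4, -0.3]
gripper_width: -0.004
grasp_force: 0.0
```

Run:
```python
from h import *
np.set_printoptions(precision=4,suppress=True)
s=state();print(s["time"],s["tool_pos"],s["tool_rot"],s["contact_force"])
c=px("wrist",[.575,-.05,.11]);print(c)
f=grab_frame("wrist");x=int(np.clip(c[0]-100,0,360));y=int(np.clip(c[1]-75,0,270));print(x,y)
cv2.imwrite("pics/w6.png",cv2.resize(f[y:y+150,x:x+200],None,fx=4,fy=4,interpolation=cv2.INTER_CUBIC)[:,:,::-1])
```

```text
9.8 [ 0.4919 -0.1735  0.2165] [-0.0006 -0.0753  0.9972  0.0005] [-0.206   0.4366 -0.3001]
[408.9836 325.8036]
308 250
```

View pics/w6.png

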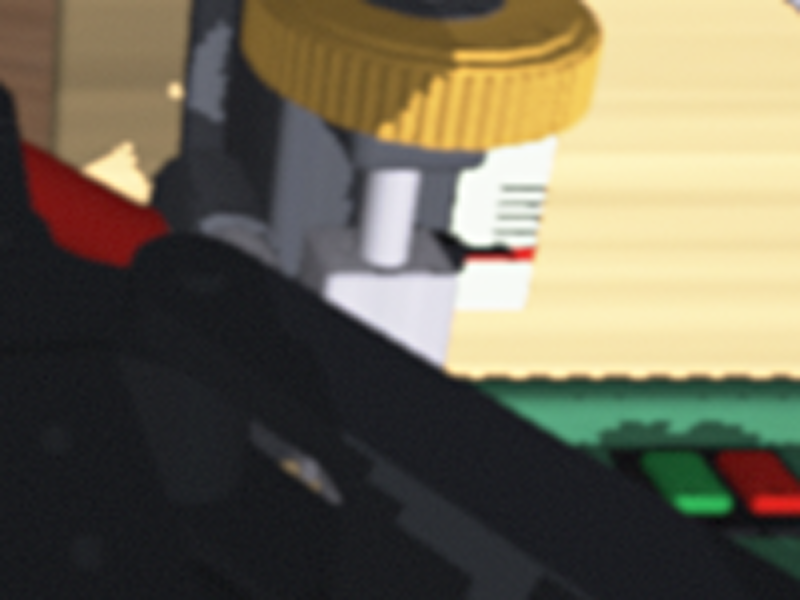

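The pointer (≈(490,249)) now stands on the front part of the red band (≈y 255), seen obliquely. I look from straight above to remove the parallax.

Emit:
apply_moves --targets '[{"translation": [0,0,-0.4],"twist": 0,"hand": 0},{"translation": [0,0,-0.5],"twist": 0,"hand": 0},{"translation": [0,0,-0.5],"twist": 0,"hand": 0},{"translation": [-0.38,0.26,-0.05],"twist": 0,"hand": 0},{"translation": [-0.38,0.26,0],"twist": 0,"hand": 0},{"translation": [-0.38,0.26,0],"twist": 0,"hand": 0},{"translation": [-0.38,0.26,0],"twist": 0,"hand": 0},{"translation": [-0.34,0.25,0],"twist": 0,"hand": 0}]'

```text
time: 10.65
tool_pos: [0.6589, -0.0136, 0.3601]
tool_rot: [-0.001, -0.078, 0.997, 0.001]
contact_force: [-0.5, -0.1, 0.2]
gripper_width: -0.001
grasp_force: 0.0
```

Run:
```python
from h import *
np.set_printoptions(precision=4,suppress=True)
s=state();print(s["time"],s["tool_pos"],s["tool_rot"],s["contact_force"])
print(np.array(get_calibration("wrist")["pose"])[:3,3])
c=px("wrist",[.575,-.035,.11]);print(c)
f=grab_frame("wrist");x=int(np.clip(c[0]-90,0,380));y=int(np.clip(c[1]-60,0,300));print(x,y)
cv2.imwrite("pics/full7.png",f[:,:,::-1])
cv2.imwrite("pics/w7.png",cv2.resize(f[y:y+120,x:x+160],None,fx=5,fy=5,interpolation=cv2.INTER_CUBIC)[:,:,::-1])
```

```text
10.65 [ 0.6589 -0.0136  0.3601] [-0.0012 -0.0778  0.997   0.0005] [-0.4773 -0.1395  0.1621]
[ 0.5786 -0.0269  0.4814]
[275.0242 100.2781]
185 40
```

View pics/w7.png

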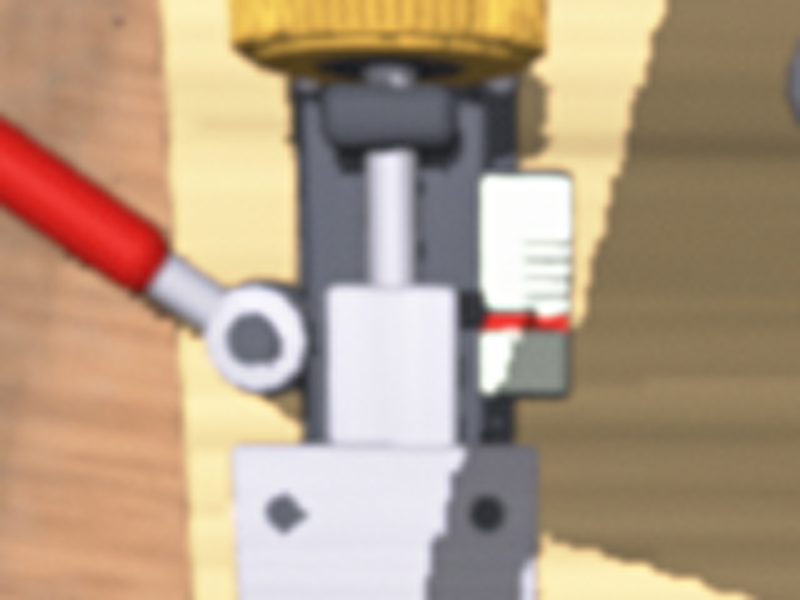

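From directly above, the pointer's middle is at y≈311 and the band's centre at y≈322, at about 4.5 px/mm. It is still about 2.3 mm short (gap ≈6.3 mm), so one more full stroke (≈2.1 mm).

Emit:
apply_moves --targets '[{"translation": [0.37,-0.1,0.2],"twist": 0,"hand": 0},{"translation": [0.37,-0.1,0.2],"twist": 0,"hand": 0},{"translation": [0.37,-0.1,0.2],"twist": 0,"hand": 0},{"translation": [0.37,-0.11,0.2],"twist": 0,"hand": 0},{"translation": [0,0,0.45],"twist": 0,"hand": 0},{"translation": [0,0,0.45],"twist": 0,"hand": 0},{"translation": [0,0,0.3],"twist": 0,"hand": 0},{"translation": [0,0,0],"twist": 0,"hand": 0}]'

```text
time: 11.5
tool_pos: [0.5134, -0.0779, 0.1553]
tool_rot: [-0.006, -0.077, 0.997, 0.003]
contact_force: [-0.1, -0.5, -0.6]
gripper_width: -0.005
grasp_force: 0.0
```

Emit:
apply_moves --targets '[{"translation": [0,0,0],"twist": 0,"hand": 0}]'

```text
time: 11.6
tool_pos: [0.5174, -0.0793, 0.1619]
tool_rot: [-0.001, -0.077, 0.997, 0.0]
contact_force: [-0.1, -0.6, -0.4]
gripper_width: 0.002
grasp_force: 0.0
```

Emit:
apply_moves --targets '[{"translation": [-0.02,0.02,0.12],"twist": 0,"hand": 0},{"translation": [0,0,0.03],"twist": 0,"hand": 0},{"translation": [0,0,0.01],"twist": 0,"hand": 0},{"translation": [0,0,0],"twist": 0,"hand": 0}]'

```text
time: 12.0
tool_pos: [0.5195, -0.0781, 0.1471]
tool_rot: [0.0, -0.077, 0.997, -0.0]
contact_force: [-0.2, -0.0, -0.4]
gripper_width: -0.002
grasp_force: 0.0
```

Emit:
apply_moves --targets '[{"translation": [0,0,0.022],"twist": 0,"hand": 0},{"translation": [0,0,0],"twist": 0,"hand": 0}]'

```text
time: 12.2
tool_pos: [0.5199, -0.0786, 0.1454]
tool_rot: [0.001, -0.076, 0.997, -0.001]
contact_force: [-0.9, -1.7, 2.1]
gripper_width: 0.002
grasp_force: 1.4
```

Emit:
apply_moves --targets '[{"translation": [0,0,0.006],"twist": 0,"hand": 0},{"translation": [0,0.05,-0.006],"twist": 0,"hand": 0},{"translation": [0,0.06,-0.004],"twist": 0,"hand": 0},{"translation": [0,0.06,0],"twist": 0,"hand": 0},{"translation": [0,0.06,0],"twist": 0,"hand": 0},{"translation": [0,0.07,0.004],"twist": 0,"hand": 0},{"translation": [0,0,0],"twist": 0,"hand": 0}]'

```text
time: 12.9
tool_pos: [0.5156, -0.0485, 0.1484]
tool_rot: [0.001, -0.077, 0.997, -0.001]
contact_force: [-6.6, 1.1, 17.7]
gripper_width: -0.006
grasp_force: 9.0
```

Emit:
apply_moves --targets '[{"translation": [0,0,-0.3],"twist": 0,"hand": 0},{"translation": [0,0,-0.45],"twist": 0,"hand": 0},{"translation": [0,0,-0.45],"twist": 0,"hand": 0},{"translation": [-0.37,0.04,-0.25],"twist": 0,"hand": 0},{"translation": [-0.37,0.04,-0.25],"twist": 0,"hand": 0},{"translation": [-0.37,0.04,-0.25],"twist": 0,"hand": 0},{"translation": [-0.37,0.04,-0.2],"twist": 0,"hand": 0},{"translation": [0,0,0],"twist": 0,"hand": 0}]'

```text
time: 13.7
tool_pos: [0.6618, -0.0091, 0.361]
tool_rot: [0.002, -0.077, 0.997, 0.0]
contact_force: [-0.1, 0.1, -0.7]
gripper_width: -0.003
grasp_force: 0.0
```

Run:
```python
from h import *
np.set_printoptions(precision=4,suppress=True)
s=state();print(s["time"],s["tool_pos"],s["tool_rot"],s["contact_force"])
print(np.array(get_calibration("wrist")["pose"])[:3,3])
c=px("wrist",[.575,-.035,.11]);print(c)
f=grab_frame("wrist");x=int(np.clip(c[0]-90,0,380));y=int(np.clip(c[1]-60,0,300));print(x,y)
cv2.imwrite("pics/w8.png",cv2.resize(f[y:y+120,x:x+160],None,fx=5,fy=5,interpolation=cv2.INTER_CUBIC)[:,:,::-1])
# lever: red pixels
h=cv2.cvtColor(f,cv2.COLOR_RGB2HSV);m=((h[...,0]<6)|(h[...,0]>174))&(h[...,1]>190)&(h[...,2]>110);m[:, 275:]=0
n,l,st,ce=cv2.connectedComponentsWithStats(m.astype(np.uint8));print([(st[i].tolist(),ce[i]) for i in range(1,n) if st[i][4]>60])
i=1+np.argmax(st[1:,4]);v,u=np.nonzero(l==i);P=np.array([ray("wrist",(a,b),.106)[:2] for a,b in zip(u,v)]);c=P.mean(0);w=np.linalg.svd(P-c,full_matrices=False)[2][0];t=(P-c)@w
print(c,w,t.min(),t.max(),ray("wrist",(x+255/5,y+337/5),.106))
```

```text
13.7 [ 0.6618 -0.0091  0.361 ] [ 0.0019 -0.0773  0.997   0.0001] [-0.1196  0.1053 -0.717 ]
[ 0.5808 -0.0223  0.4818]
[271.6282  95.3199]
181 35
[([164, 52, 50, 41, 762], array([187.8307,  71.5656]))]
[ 0.562  -0.1291] [-0.4318 -0.902 ] -0.029918621717126854 0.028731535717189748 [ 0.5862 -0.0784  0.106 ]
```

View pics/w8.png

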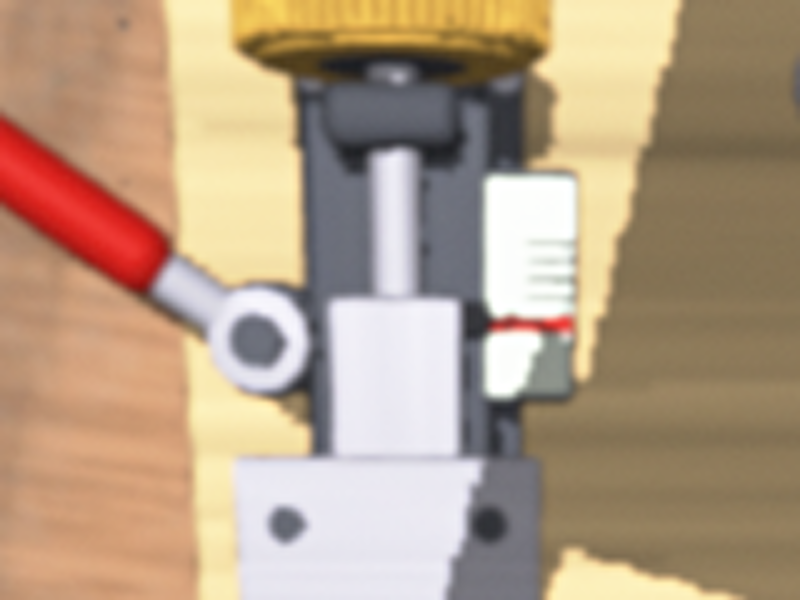

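The pointer's middle (y≈320) now lies on the red band (centre y≈324), so the gap is about 4.5 to 5 mm. Now the lever: pivot about (0.586,-0.078), angle about 0.15. I come down in front of the grip with the fingers shut.

Emit:
apply_moves --targets '[{"translation": [0.4,-0.27,0.1],"twist": 0,"hand": 0},{"translation": [0.4,-0.27,0.1],"twist": 0,"hand": 0},{"translation": [0.4,-0.27,0.1],"twist": 0,"hand": 0},{"translation": [0.41,-0.26,0.1],"twist": 0,"hand": 0},{"translation": [0,0,0.45],"twist": 0,"hand": 0},{"translation": [0,0,0.45],"twist": 0,"hand": 0},{"translation": [0,0,0.4],"twist": 0,"hand": 0},{"translation": [0,0,0],"twist": 0,"hand": 0}]'

```text
time: 14.55
tool_pos: [0.5097, -0.1385, 0.181]
tool_rot: [-0.007, -0.076, 0.997, 0.004]
contact_force: [-0.5, 0.8, -0.5]
gripper_width: 0.001
grasp_force: 0.0
```

Emit:
apply_moves --targets '[{"translation": [0,0,0],"twist": 0,"hand": 0}]'

```text
time: 14.65
tool_pos: [0.5143, -0.1401, 0.1887]
tool_rot: [-0.001, -0.076, 0.997, 0.001]
contact_force: [0.7, 0.2, 1.0]
gripper_width: 0.002
grasp_force: 0.0
```

Emit:
apply_moves --targets '[{"translation": [0,0,0.3],"twist": 0,"hand": 0},{"translation": [0,0,0.35],"twist": 0,"hand": 0},{"translation": [0,0,0.2],"twist": 0,"hand": 0},{"translation": [0,0,0],"twist": 0,"hand": 0}]'

```text
time: 15.05
tool_pos: [0.515, -0.1401, 0.104]
tool_rot: [-0.001, -0.077, 0.997, 0.0]
contact_force: [-0.2, 0.7, 1.0]
gripper_width: -0.002
grasp_force: 0.0
```

Emit:
apply_moves --targets '[{"translation": [-0.1,0,0],"twist": 0,"hand": 0},{"translation": [-0.1,0,0],"twist": 0,"hand": 0},{"translation": [-0.1,-0.01,0],"twist": 0,"hand": 0},{"translation": [-0.1,-0.02,0],"twist": 0,"hand": 0},{"translation": [-0.1,-0.02,0],"twist": 0,"hand": 0},{"translation": [-0.1,-0.02,0],"twist": 0,"hand": 0},{"translation": [0,0,0],"twist": 0,"hand": 0}]'

```text
time: 15.75
tool_pos: [0.5776, -0.1382, 0.1045]
tool_rot: [0.001, -0.077, 0.997, 0.0]
contact_force: [0.0, 0.1, 0.4]
gripper_width: -0.003
grasp_force: 0.0
```

Emit:
apply_moves --targets '[{"translation": [-0.08,-0.01,0],"twist": 0,"hand": 0},{"translation": [-0.08,0,0],"twist": 0,"hand": 0},{"translation": [0,0,0],"twist": 0,"hand": 0}]'

```text
time: 16.05
tool_pos: [0.5927, -0.1364, 0.1042]
tool_rot: [0.0, -0.077, 0.997, 0.0]
contact_force: [-0.2, -0.1, -0.2]
gripper_width: 0.001
grasp_force: 0.1
```

Emit:
apply_moves --targets '[{"translation": [-0.03,0,0],"twist": 0,"hand": 0},{"translation": [0,0,0],"twist": 0,"hand": 0}]'

```text
time: 16.25
tool_pos: [0.595, -0.136, 0.1041]
tool_rot: [-0.0, -0.077, 0.997, 0.0]
contact_force: [-0.4, 0.1, 0.2]
gripper_width: -0.0
grasp_force: 0.4
```

Emit:
apply_moves --targets '[{"translation": [-0.02,0,0],"twist": 0,"hand": 0},{"translation": [0,0,0],"twist": 0,"hand": 0}]'

```text
time: 16.45
tool_pos: [0.5968, -0.1358, 0.1042]
tool_rot: [-0.0, -0.077, 0.997, 0.0]
contact_force: [-1.8, 0.5, -0.1]
gripper_width: -0.001
grasp_force: 0.6
```

Emit:
apply_moves --targets '[{"translation": [-0.02,0,0],"twist": 0,"hand": 0},{"translation": [0,0,0],"twist": 0,"hand": 0}]'

```text
time: 16.65
tool_pos: [0.5989, -0.1356, 0.1043]
tool_rot: [0.0, -0.077, 0.997, 0.0]
contact_force: [-1.8, 0.1, 0.1]
gripper_width: 0.0
grasp_force: 0.7
```

Emit:
apply_moves --targets '[{"translation": [-0.02,0,0],"twist": 0,"hand": 0},{"translation": [0,0,0],"twist": 0,"hand": 0}]'

```text
time: 16.85
tool_pos: [0.6011, -0.1354, 0.1044]
tool_rot: [0.0, -0.077, 0.997, -0.0]
contact_force: [-1.6, -0.3, 0.6]
gripper_width: 0.002
grasp_force: 0.6
```

Emit:
apply_moves --targets '[{"translation": [-0.02,0,0],"twist": 0,"hand": 0},{"translation": [0,0,0],"twist": 0,"hand": 0}]'

```text
time: 17.05
tool_pos: [0.6025, -0.135, 0.1042]
tool_rot: [-0.001, -0.077, 0.997, 0.0]
contact_force: [-4.8, -0.3, 1.1]
gripper_width: -0.006
grasp_force: 1.7
```

Emit:
apply_moves --targets '[{"translation": [-0.02,0,0],"twist": 0,"hand": 0},{"translation": [0,0,0],"twist": 0,"hand": 0}]'

```text
time: 17.25
tool_pos: [0.603, -0.135, 0.1039]
tool_rot: [-0.003, -0.077, 0.997, 0.0]
contact_force: [-10.3, -1.2, 3.7]
gripper_width: -0.003
grasp_force: 4.4
```

Emit:
apply_moves --targets '[{"translation": [0.3,0,0],"twist": 0,"hand": 0},{"translation": [0.4,-0.1,0],"twist": 0,"hand": 0},{"translation": [0,0,-0.4],"twist": 0,"hand": 0},{"translation": [0,0,-0.45],"twist": 0,"hand": 0},{"translation": [0,0,-0.45],"twist": 0,"hand": 0},{"translation": [0,0,-0.45],"twist": 0,"hand": 0},{"translation": [0,0,-0.45],"twist": 0,"hand": 0},{"translation": [0,0,0],"twist": 0,"hand": 0}]'

```text
time: 18.05
tool_pos: [0.5405, -0.1564, 0.3343]
tool_rot: [0.008, -0.077, 0.997, -0.004]
contact_force: [0.1, -0.8, 0.5]
gripper_width: -0.002
grasp_force: 0.0
```

Emit:
apply_moves --targets '[{"translation": [-0.4,0.3,0],"twist": 0,"hand": 0},{"translation": [-0.4,0.3,-0.1],"twist": 0,"hand": 0},{"translation": [-0.4,0.3,-0.1],"twist": 0,"hand": 0},{"translation": [0,0.1,0],"twist": 0,"hand": 0},{"translation": [0,0,0],"twist": 0,"hand": 0}]'

```text
time: 18.55
tool_pos: [0.6399, -0.0378, 0.3437]
tool_rot: [0.0, -0.078, 0.997, 0.0]
contact_force: [0.3, -1.1, -0.3]
gripper_width: -0.0
grasp_force: 0.0
```

Run:
```python
from h import *
np.set_printoptions(precision=4,suppress=True)
s=state();print(s["time"],s["tool_pos"],s["contact_force"])
print(np.array(get_calibration("wrist")["pose"])[:3,3])
c=px("wrist",[.575,-.05,.11]);print(c)
f=grab_frame("wrist");x=int(np.clip(c[0]-100,0,360));y=int(np.clip(c[1]-60,0,270));print(x,y)
cv2.imwrite("pics/w9.png",cv2.resize(f[y:y+150,x:x+200],None,fx=4,fy=4,interpolation=cv2.INTER_CUBIC)[:,:,::-1])
```

```text
18.55 [ 0.6399 -0.0378  0.3437] [ 0.261  -1.1481 -0.2943]
[ 0.5593 -0.0511  0.4646]
[280.8144 119.1071]
180 59
```

View pics/w9.png

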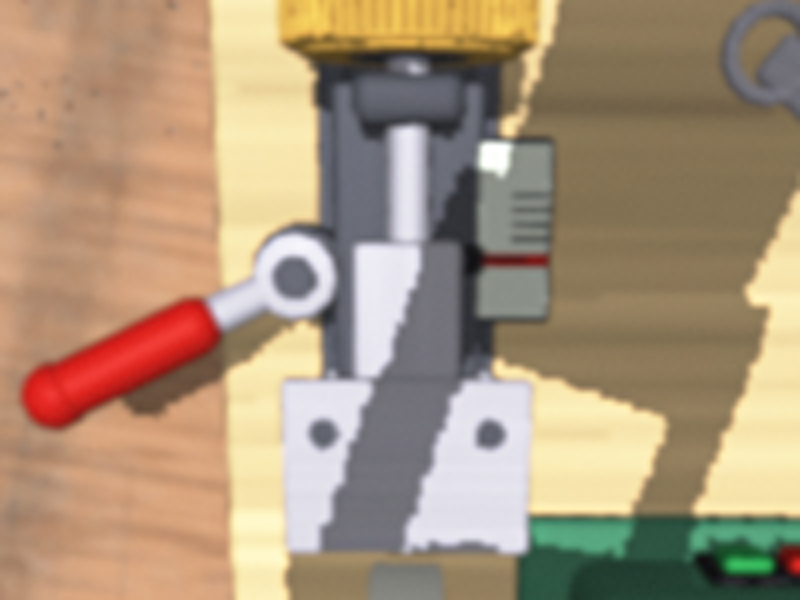

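The lever is turned about 0.45 rad to the back, at its stop, and the pointer is on the red band (y≈260). The fingers are clear of everything.

```bash
python3 -c "from plant import *;print(job_done())"
```

```text
the job is handed in; nothing more can be done
None
```

The job is handed in: the rest's pointer stands on the red band (gap about 4 to 5 mm by the camera), the clamp lever is at its stop and the arm is clear; the hand-in gave no verdict.

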